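# Find the rocking corner of the heel jig and shim it

## Task

The plate of the shoe-heel jig rocks at one corner. Press down on the plate's corners at the blue discs with the fingertips to find the one that dips, then press that corner's orange shim lever down fully flat and take the hand away. Leave the other three shim levers sticking up; do not pick up or shift the plate, and leave everything around it alone.

Things in the scene. Friction and masses are not known exactly. Their poses are not given: they have to be found in the camera images.
- plate: loose aluminium plate of the heel jig, 160 x 190 x 8 mm (x by y), about 1 kg, lying level on four feet; top face 41.4 mm above the table. Origin: centre of its underside, z up. Fixed in its middle: a shoe heel 68 x 55 mm, top 31 mm above the origin, and two brass pins at y = +-37 mm, 28 mm high. Blue press discs at x = +-62, y = +-56 mm from the origin
- corner_a (a point): centre of the blue 22 mm disc on the plate's top at its near left corner (seen from the robot at zero yaw; x away, y left), over a foot. One of the four corners, different each time, has a slack foot: pressed there with 2 to 5 N it dips 4 mm to a stop and springs back; the others do not dip
- corner_b (a point): centre of the blue 22 mm disc on the plate's top at its near right corner (seen from the robot at zero yaw; x away, y left), over a foot. One of the four corners, different each time, has a slack foot: pressed there with 2 to 5 N it dips 4 mm to a stop and springs back; the others do not dip
- corner_c (a point): centre of the blue 22 mm disc on the plate's top at its far right corner (seen from the robot at zero yaw; x away, y left), over a foot. One of the four corners, different each time, has a slack foot: pressed there with 2 to 5 N it dips 4 mm to a stop and springs back; the others do not dip
- corner_d (a point): centre of the blue 22 mm disc on the plate's top at its far left corner (seen from the robot at zero yaw; x away, y left), over a foot. One of the four corners, different each time, has a slack foot: pressed there with 2 to 5 N it dips 4 mm to a stop and springs back; the others do not dip
- tab_a (a point): mid-width of the orange shim lever (near left corner), 50 mm from its hinge. Hinge along plate x, 10 mm above the table, 85 mm from the plate's centre in y; lever 24 wide, 65 long, 5 mm thick, slippery, yellow end, pointing outward in y, centred at the x of its disc, end 44 to 54 mm high at the start. Flat: level, upper face 12.5 mm above the table, this point 135 mm from the centre in y
- tab_b (a point): mid-width of the orange shim lever (near right corner), 50 mm from its hinge. Hinge along plate x, 10 mm above the table, 85 mm from the plate's centre in y; lever 24 wide, 65 long, 5 mm thick, slippery, yellow end, pointing outward in y, centred at the x of its disc, end 44 to 54 mm high at the start. Flat: level, upper face 12.5 mm above the table, this point 135 mm from the centre in y
- tab_c (a point): mid-width of the orange shim lever (far right corner), 50 mm from its hinge. Hinge along plate x, 10 mm above the table, 85 mm from the plate's centre in y; lever 24 wide, 65 long, 5 mm thick, slippery, yellow end, pointing outward in y, centred at the x of its disc, end 44 to 54 mm high at the start. Flat: level, upper face 12.5 mm above the table, this point 135 mm from the centre in y
- tab_d (a point): mid-width of the orange shim lever (far left corner), 50 mm from its hinge. Hinge along plate x, 10 mm above the table, 85 mm from the plate's centre in y; lever 24 wide, 65 long, 5 mm thick, slippery, yellow end, pointing outward in y, centred at the x of its disc, end 44 to 54 mm high at the start. Flat: level, upper face 12.5 mm above the table, this point 135 mm from the centre in y
- shim_a (a joint): angle of the near left shim lever: 0 sticking up (0 to 0.15 at the start), 0.7 rad pressed fully flat, against a stop. Stiff hinge (about 2 N at its end moves it), stays where left; when flat its steel nose stands under the plate corner and takes up the slack
- shim_b (a joint): angle of the near right shim lever: 0 sticking up (0 to 0.15 at the start), 0.7 rad pressed fully flat, against a stop. Stiff hinge (about 2 N at its end moves it), stays where left; when flat its steel nose stands under the plate corner and takes up the slack
- shim_c (a joint): angle of the far right shim lever: 0 sticking up (0 to 0.15 at the start), 0.7 rad pressed fully flat, against a stop. Stiff hinge (about 2 N at its end moves it), stays where left; when flat its steel nose stands under the plate corner and takes up the slack
- shim_d (a joint): angle of the far left shim lever: 0 sticking up (0 to 0.15 at the start), 0.7 rad pressed fully flat, against a stop. Stiff hinge (about 2 N at its end moves it), stays where left; when flat its steel nose stands under the plate corner and takes up the slack
- pin_a (a joint): travel (m) of the thin red witness pin under the plate at its near left corner: 0 at the start; when that corner is pressed and dips, the plate pushes the pin down 3 to 4 mm (0.003 to 0.004) and it stays down; at a firm corner it stays below 0.001. Never touched directly
- pin_b (a joint): travel (m) of the thin red witness pin under the plate at its near right corner: 0 at the start; when that corner is pressed and dips, the plate pushes the pin down 3 to 4 mm (0.003 to 0.004) and it stays down; at a firm corner it stays below 0.001. Never touched directly
- pin_c (a joint): travel (m) of the thin red witness pin under the plate at its far right corner: 0 at the start; when that corner is pressed and dips, the plate pushes the pin down 3 to 4 mm (0.003 to 0.004) and it stays down; at a firm corner it stays below 0.001. Never touched directly
- pin_d (a joint): travel (m) of the thin red witness pin under the plate at its far left corner: 0 at the start; when that corner is pressed and dips, the plate pushes the pin down 3 to 4 mm (0.003 to 0.004) and it stays down; at a firm corner it stays below 0.001. Never touched directly
- polish_tin: loose red polish tin, 51 mm wide, 22 mm high, standing on the jig's green base between two shim levers; origin at the centre of its underside
- spare_heel: loose black rubber heel, about 52 x 45 x 20 mm, lying on the jig's green base between two shim levers; origin under its centre
- sneaker: loose cream sneaker, 260 mm long, about 90 mm high, left of the jig; origin under its middle
- glue: loose yellow bottle with red cap, 48 mm wide, 120 mm high, right of the jig; origin at the centre of its underside
- brush: loose brush lying right of the jig; origin under it
- tape: loose white tape roll, 90 mm wide, 24 mm high, right of the jig; origin at the centre of its underside
Not all that is in view belongs to the job. What is meant by the plate is not pink, and is the larger of those in its own colour.

How it is judged:
On the way, in this order (a step that is already met when the one before it is completed fails the run):
1. the rocking corner of the plate has been pressed down by the fingers (its witness pin is down more than 2.1 mm) (contact force between the fingers and plate above 0.5 N and value of joint any of pin_a, pin_b, pin_c, pin_d above 0.0021 m), for 0.1 s.
2. the shim lever of the rocking corner is pressed flat (((value of joint pin_a above 0.0021 m and value of joint shim_a above 0.62 rad) or (value of joint pin_b above 0.0021 m and value of joint shim_b above 0.62 rad) or (value of joint pin_c above 0.0021 m and value of joint shim_c above 0.62 rad) or (value of joint pin_d above 0.0021 m and value of joint shim_d above 0.62 rad))), for 0.2 s.
At the end, for the whole second after the job is handed in: the rocking corner's shim lever is flat (joint above 0.62 of 0.70 rad), the other three still stick up (below 0.30 rad), and the plate rests level (within 0.02 rad) within 12 mm of where it started (((value of joint pin_a above 0.0021 m and value of joint shim_a above 0.62 rad and value of joint each of shim_b, shim_c, shim_d below 0.3 rad) or (value of joint pin_b above 0.0021 m and value of joint shim_b above 0.62 rad and value of joint each of shim_a, shim_c, shim_d below 0.3 rad) or (value of joint pin_c above 0.0021 m and value of joint shim_c above 0.62 rad and value of joint each of shim_a, shim_b, shim_d below 0.3 rad) or (value of joint pin_d above 0.0021 m and value of joint shim_d above 0.62 rad and value of joint each of shim_a, shim_b, shim_c below 0.3 rad)) and distance of plate from where it was at the start of the episode below 0.012 m and angle between plate's own z axis and vertical below 0.02 rad and linear speed of plate below 0.02 m/s); the robot touches nothing.
It fails at once if a shim lever is pressed down (past 0.35 rad) at a corner that has not been found to dip when pressed ((not (value of joint pin_a above 0.0021 m) and value of joint shim_a above 0.35 rad) or (not (value of joint pin_b above 0.0021 m) and value of joint shim_b above 0.35 rad) or (not (value of joint pin_c above 0.0021 m) and value of joint shim_c above 0.35 rad) or (not (value of joint pin_d above 0.0021 m) and value of joint shim_d above 0.35 rad)).
It fails at once if the plate is lifted (over 15 mm) or pushed away (over 25 mm) (height (world z) of plate above 0.0485 m or distance of plate from where it was at the start of the episode above 0.025 m).
It fails at once if a bystander (tin, spare heel, sneaker, bottle, brush, tape) is moved more than 25 mm (distance of any of polish_tin, spare_heel, sneaker, glue, brush, tape from where it was at the start of the episode above 0.025 m).
It also fails if it takes over 54 s, if anything falls off the work surface, if the arm or the gripper's body presses on something with over 40 N, if the wrist force passes 120 N, or if a joint passes its speed limit or range.

## Robot

A 7-joint arm with a two-finger parallel gripper is mounted at the origin on the work surface. World frame = base frame: x ahead of the robot, y to its left, z up, the work surface at z = 0. Lengths are in m, angles in rad, forces in N, time in s.
With the tool pointing down it reaches from about 0.4 to 0.9 m from the base axis. Payload 5.6 kg.
Tool frame: the origin (TCP) lies midway between the tips of the shut fingers; the grasp point (between the pads) lies 19 mm behind it; z points along the fingers, y is the line along which they close (so a half turn about z gives the same grasp; the last joint's range is limited). The gripper opens to 92 mm and grips with 3 to 60 N. Pads are 20 mm wide; open, the fingers measure 128 mm over their backs; the gripper's body (75 mm by 189 mm) begins 69 mm behind the grasp point.
Start: joints at [-1.391, 0.468, -0.012, 1.603, 0.006, 1.071, -0.056], TCP at [0.144, 0.634, 0.215] pointing down, gripper open.
Joint ranges: [-2.53, 2.53], [-0.31, 2.02], [-1.57, 1.55], [0.28, 2.44], [-1.29, 4.43], [0.15, 1.84], [-2.92, 2.92]. Speed limits (rad/s): [2.57, 2.57, 3.14, 3.14, 3.14, 3.14, 3.14].

## Interface

Orientations are given as a 3x3 rotation matrix whose columns are the frame's x, y, z axes.
In Python, from station import env, effector, solver, viewer, workorder, search_frame, tip_of gives the robot as it stands. Calls block until the motion is done:
- env.reach(position, orientation): joint-space move of the TCP to a pose.
- env.movel(position, frame=None, rate=0.15): straight line of the TCP; frame=None keeps the orientation; rate is the mean speed in m/s.
- env.goto_joints(angles): joint-space move.
- effector.release() and effector.grasp(squeeze=None): open the fingers fully, or close them until they stop; squeeze is the grip in N (None keeps the last).
- env.pause(seconds).
- solver.inverse_kinematics(position, orientation): joint angles nearest the present ones, or None.
- env.sense(): the state.
- viewer.read_camera(name): name is "scene" or "top" or "wrist"; returns (picture, depth): 480x640x3 uint8, red, green, blue; 480x640 float32, m along the optical axis (not along the pixel's ray), 0 where there is no reading.
- viewer.camera_info(name): a dict with "intrinsics" (3x3 intrinsics, pixels), "eye" and "rotation" of the camera in the world; the wrist camera has in their place "T_tool_cam" (4x4, takes a point from camera to tool coordinates, whose origin is the TCP and whose axes are the flange's). Camera axes: x right, y up, looking along -z (the intrinsics and any distortion apply to the point x, -y, -z); pixel columns grow to the right and rows downward; lengths in m; the calibration is good to about 2 mm. A picture is of the moment at which its call begins: read the wrist's pose just before it. camera_info takes no time and is no camera call.
A pose or a line that the arm cannot do raises env.PlanningError and nothing moves.
- workorder.finish_job(): hands the job in; it is judged then, once.
Trained networks look in the newest picture that a camera, given by its name, has taken for a name from the list of things; names that differ only in an ending like _2 or _b are one class to them, and where a whole thing is asked for, a point or a joint stands for the part that bears it (a point fixed in the world has none). Each returns a list of dicts, best first, with "score" (0 to 1); they miss things now and then, are a little off and sometimes report something else, mostly with a low value. They report only what shows in the picture. A call takes as long as a camera call. They do not tell look-alikes from the thing itself.
- search_frame(camera, name): "at" ([x, y, z] in m, in world coordinates, good to about 4 mm: the middle of the surface that is visible of it).
- tip_of(camera, name): "at" ([x, y, z] in m, in world coordinates, good to about 4 mm: a listed point, or the origin of a listed thing).
The state is a dict: "t": time; "joint_positions": joint angles; "joint_velocities": joint speeds; "tau": joint torques, N m; "ee_pos": TCP position; "tcp_rot": TCP orientation; "wrist_force": force on the tool from outside, world axes, zero at the start; "moment": the same for the moment, N m; "gripper_width": finger opening in m; "grasp_force": force on a finger pad.
Only numpy, scipy, OpenCV 4.12 (cv2) and the standard library are available. Lean on these libraries where they do the work, as an engineer would, in place of code of your own. Each camera call takes 0.05 s, during which the arm holds its last target. There are 200 camera calls.

## Working session

There is one attempt and no reset: what is moved stays moved. The work goes in short steps, each a Python script; the robot and the scene stay as the last script left them, time stands still between calls to the robot, and variables do not carry over. Pictures are saved under pics/ and viewed, at most 10 in all, crops included, and the job is handed in when it is done.

```bash
mkdir -p pics; ls
python3 - <<'E'
from station import *
import cv2,numpy as np
for c in ("scene","top"):
    p,d=viewer.read_camera(c); cv2.imwrite(f"pics/{c}0.png",p[:,:,::-1])
    i=viewer.camera_info(c); print(c,np.round(i["intrinsics"],1).tolist(),np.round(i["eye"],3),np.round(i["rotation"],3).tolist(),[k for k in i])
    for n in ("plate","corner_a","corner_b","corner_c","corner_d","tab_a","tab_b","tab_c","tab_d","polish_tin","spare_heel","glue","sneaker"):
        print(n,[(round(r["score"],2),np.round(r["at"],3).tolist()) for r in tip_of(c,n)[:6]])
s=env.sense();print(s["t"],s["wrist_force"],s["gripper_width"],np.round(s["tcp_rot"],2).tolist())
E
```

```text
pics
scene [[560.6, 0.0, 320.6], [0.0, 560.6, 239.8], [0.0, 0.0, 1.0]] [ 0.911 -0.692  1.117] [[0.838, -0.429, 0.338], [0.546, 0.66, -0.516], [-0.002, 0.617, 0.787]] ['intrinsics', 'eye', 'rotation']
plate [(0.75, [0.557, 0.008, 0.033]), (0.73, [0.194, -0.279, 0.001]), (0.71, [0.176, 0.331, 0.006])]
corner_a [(0.88, [0.61, 0.078, 0.041]), (0.86, [0.177, -0.217, 0.01]), (0.82, [0.212, -0.339, 0.011]), (0.82, [0.141, 0.38, 0.006]), (0.79, [0.51, -0.054, 0.041]), (0.79, [0.633, -0.034, 0.043])]
corner_b [(0.88, [0.61, 0.078, 0.041]), (0.86, [0.177, -0.217, 0.01]), (0.82, [0.212, -0.339, 0.011]), (0.82, [0.141, 0.38, 0.006]), (0.79, [0.51, -0.054, 0.041]), (0.79, [0.633, -0.034, 0.043])]
corner_c [(0.88, [0.61, 0.078, 0.041]), (0.86, [0.177, -0.217, 0.01]), (0.82, [0.212, -0.339, 0.011]), (0.82, [0.141, 0.38, 0.006]), (0.79, [0.51, -0.054, 0.041]), (0.79, [0.633, -0.034, 0.043])]
corner_d [(0.88, [0.61, 0.078, 0.041]), (0.86, [0.177, -0.217, 0.01]), (0.82, [0.212, -0.339, 0.011]), (0.82, [0.141, 0.38, 0.006]), (0.79, [0.51, -0.054, 0.041]), (0.79, [0.633, -0.034, 0.043])]
tab_a [(0.71, [
[... 2075 characters left out ...]
), (0.6, [0.64, -0.098, 0.037]), (0.57, [0.528, -0.124, 0.035]), (0.5, [0.595, 0.147, 0.038])]
tab_c [(0.72, [0.474, 0.119, 0.035]), (0.6, [0.64, -0.098, 0.037]), (0.57, [0.528, -0.124, 0.035]), (0.5, [0.595, 0.147, 0.038])]
tab_d [(0.72, [0.474, 0.119, 0.035]), (0.6, [0.64, -0.098, 0.037]), (0.57, [0.528, -0.124, 0.035]), (0.5, [0.595, 0.147, 0.038])]
polish_tin [(0.93, [0.529, 0.14, 0.003])]
spare_heel [(0.93, [0.585, -0.113, 0.013]), (0.74, [0.508, -0.435, 0.0])]
glue [(0.69, [0.386, -0.327, -0.0])]
sneaker [(0.96, [0.512, 0.442, 0.003]), (0.65, [0.508, -0.437, 0.002])]
1.4 [ 0.40423014  0.50257849 -0.37349568] 0.09230185243950166 [[-0.98, 0.22, 0.0], [0.22, 0.98, 0.0], [-0.0, 0.0, -1.0]]
```

View pics/top0.png

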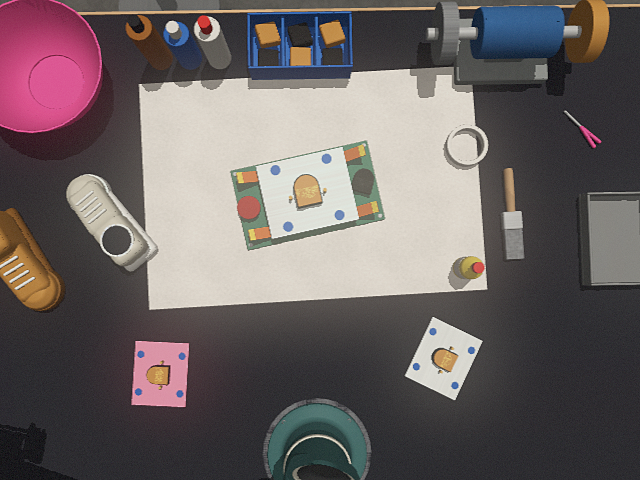

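Run:
```python
import cv2
p=cv2.imread("pics/top0.png");q=p[100:260,220:420];cv2.imwrite("pics/crop0.png",cv2.resize(q,(750,600),interpolation=2))
```

```text
(no output)
```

View pics/crop0.png

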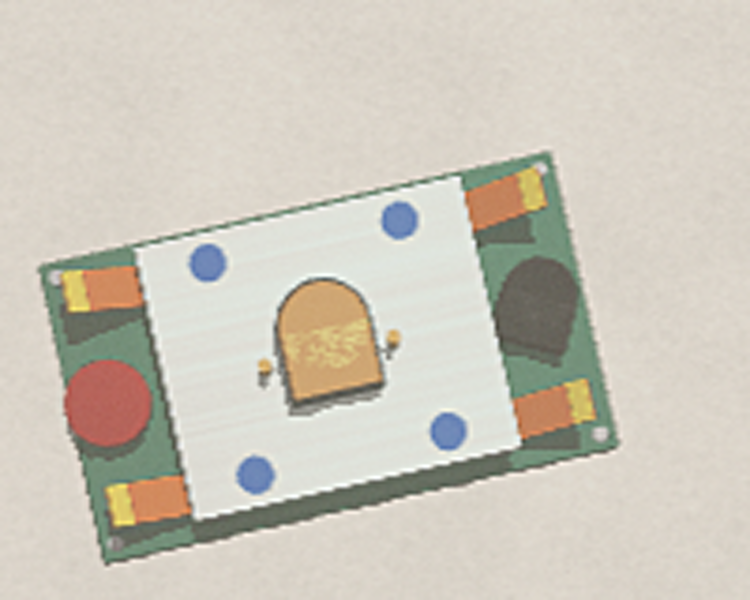

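The job's plate is the large white one at (307,193), with the shim levers round it. The pink one at (160,374) is the wrong colour and the white one at (443,358) is smaller. In the crop it has 4 blue discs and 4 orange levers; the tin is on the left and the spare heel on the right. Next I fit the plate pose from the discs in both views.

```bash
cat > h.py <<'E'
from station import *
import cv2,numpy as np
L=np.array([[-62,56],[-62,-56],[62,-56],[62,56]])/1000  # a b c d
def discs(cam):
    p,d=viewer.read_camera(cam);i=viewer.camera_info(cam);K=np.array(i["intrinsics"])
    h=cv2.cvtColor(p,cv2.COLOR_RGB2HSV);m=cv2.inRange(h,(105,90,80),(125,255,255))
    n,_,st,ce=cv2.connectedComponentsWithStats(m);out=[]
    for s,c in zip(st[1:],ce[1:]):
        if not 20<s[4]<400: continue
        z=np.median(d[s[1]:s[1]+s[3],s[0]:s[0]+s[2]]);v=np.linalg.inv(K)@[c[0],c[1],1]*z
        w=np.array(i["rotation"])@(v*[1,-1,-1])+i["eye"]
        if abs(w[2]-.041)<.012 and np.hypot(*(w[:2]-[.56,.007]))<.12: out.append(w)
    return np.array(out)
def fit(P):
    ang=0.22;c=P[:,:2].mean(0)
    for _ in range(5):
        R=np.array([[np.cos(ang),-np.sin(ang)],[np.sin(ang),np.cos(ang)]])
        q=L[[np.argmin(np.linalg.norm(L@R.T+c-p,axis=1)) for p in P[:,:2]]]
        a=q-q.mean(0);b=P[:,:2]-P[:,:2].mean(0)
        ang=np.arctan2((a[:,0]*b[:,1]-a[:,1]*b[:,0]).sum(),(a*b).sum())
        R=np.array([[np.cos(ang),-np.sin(ang)],[np.sin(ang),np.cos(ang)]]);c=P[:,:2].mean(0)-R@q.mean(0)
    return c,ang,np.linalg.norm(q@R.T+c-P[:,:2],axis=1)
E
python3 - <<'E'
from h import *
for cam in("top","scene"):
    P=discs(cam);print(cam,P.round(4).tolist());
    if len(P)>1:print(fit(P))
c,a,_=fit(P)
for yaw in (a,a+np.pi/2,a-np.pi/2,a+np.pi):
    x=np.array([np.cos(yaw),np.sin(yaw),0]);T=np.c_[x,np.cross([0,0,-1],x),[0,0,-1]]
    print(round(yaw,2),[np.round(q,2).tolist() if (q:=solver.inverse_kinematics([*(c+[dx,dy]),.06],T)) is not None else None for dx,dy in((-.09,.12),(.09,-.12))])
E
```

```text
top [[0.6342, -0.0316, 0.0422], [0.6108, 0.0782, 0.0427], [0.5124, -0.0567, 0.0428], [0.4894, 0.0529, 0.0428]]
(array([0.56169911, 0.01068068]), np.float64(0.20636522138743077), array([3.39074990e-04, 8.83469901e-05, 1.16059546e-04, 1.68991059e-04]))
scene [[0.4856, 0.0515, 0.0403], [0.6074, 0.0762, 0.0411], [0.5087, -0.0582, 0.041], [0.6296, -0.0325, 0.0405]]
(array([0.5578123 , 0.00924137]), np.float64(0.20471391345921366), array([0.00012408, 0.0005128 , 0.00022576, 0.00057885]))
0.2 [[-0.85, 0.49, 0.63, 2.14, -0.48, 0.65, -1.25], [-0.39, 0.77, 0.74, 1.72, -0.64, 0.9, -0.74]]
1.78 [[-0.69, 0.45, 0.42, 2.13, -0.32, 0.62, 0.16], [-0.36, 0.76, 0.7, 1.72, -0.6, 0.89, 0.8]]
-1.37 [[-0.21, 0.44, -0.15, 2.1, 0.11, 0.61, 2.91], [-0.65, 1.15, 1.33, 1.74, -1.18, 1.29, -1.96]]
3.35 [[-0.48, 0.43, 0.17, 2.12, -0.12, 0.6, 1.55], [-0.14, 0.68, 0.36, 1.71, -0.31, 0.82, 2.14]]
```

Both views agree to 4 mm, and disc heights are 40–43 mm against 41.4 expected. Pose: centre (0.5597, 0.0100), yaw 0.2055. Next I shut the fingers and probe.

```bash
cat >> h.py <<'E'
C=np.array([.5597,.0100]);A=.2055
R2=np.array([[np.cos(A),-np.sin(A)],[np.sin(A),np.cos(A)]])
x=np.array([-np.sin(A),np.cos(A),0]);T=np.c_[x,np.cross([0,0,-1],x),[0,0,-1]]
def W(p,z): return [*(C+R2@np.asarray(p)),z]
def S(): s=env.sense(); return s["t"],s["ee_pos"][2],np.array(s["wrist_force"])
def press(k):
    """lower on disc k in 1 mm steps; True if it dips"""
    env.movel(W(L[k],.05),T,rate=.25) ; env.pause(.1); f0=S()[2][2]; z0=None; log=[]
    for z in np.arange(.044,.0339,-.001):
        env.movel(W(L[k],z),T,rate=.03); t,zz,f=S(); f=f[2]-f0; log.append((round(zz*1e3,1),round(f,1)))
        if z0 is None and f>1: z0=zz
        if f>9: break
    env.pause(.15)
    t,zz,f=S(); print("abcd"[k],log,"end z",round(zz*1e3,2),"F",np.round(f,1),"t",round(t,1))
    return z0,zz
E
python3 - <<'E'
from h import *
effector.grasp(5); print(S())
env.reach(W(L[0],.075),T); print(S())
press(0); env.movel(W(L[0],.06),T); print(S())
E
```

```text
(2.8417, np.float64(0.2146154396079066), array([-0.35138658, -0.26341268,  0.1737702 ]))
(5.2917, np.float64(0.07505481791071683), array([-0.53578131, -0.04357376, -0.28834498]))
a [(np.float64(44.1), np.float64(-0.4)), (np.float64(43.0), np.float64(0.5)), (np.float64(42.0), np.float64(0.9)), (np.float64(41.1), np.float64(1.6)), (np.float64(40.1), np.float64(5.3)), (np.float64(39.2), np.float64(6.5)), (np.float64(38.9), np.float64(14.6))] end z 38.91 F [-5.   0.9 15.3] t 7.6
(7.9417, np.float64(0.06025138369034321), array([ 0.09044344,  0.46556112, -0.39300889]))
```

Run:
```python
from h import *
for k in (3,2):
    env.movel(W(L[k],.06),T,rate=.25)
    press(k); env.movel(W(L[k],.06),T)
p,d=viewer.read_camera("scene");cv2.imwrite("pics/s1.png",p[:,:,::-1])
print(S())
```

```text
d [(np.float64(43.8), np.float64(-0.1)), (np.float64(43.0), np.float64(-0.4)), (np.float64(41.9), np.float64(-0.6)), (np.float64(41.8), np.float64(6.8)), (np.float64(41.8), np.float64(13.0))] end z 41.8 F [-4.8 -1.4 13.2] t 10.4
c [(np.float64(43.8), np.float64(-0.6)), (np.float64(43.0), np.float64(-0.3)), (np.float64(42.0), np.float64(1.1)), (np.float64(41.9), np.float64(6.6)), (np.float64(41.8), np.float64(13.0))] end z 41.81 F [-5.5  1.1 12.4] t 13.2
(13.5083, np.float64(0.0598728990980064), array([-0.41906492, -0.18925825,  0.47874025]))
```

Run:
```python
from h import *
env.movel(W(L[1],.06),T,rate=.25)
press(1); env.movel(W(L[1],.06),T,rate=.25)
env.movel(W(L[0],.06),T,rate=.25); press(0)
env.movel(W(L[0],.036),rate=.03);env.pause(.3);print(S());env.movel(W(L[0],.065),T); print(S())
```

```text
b [(np.float64(43.8), np.float64(-1.2)), (np.float64(43.0), np.float64(-0.1)), (np.float64(42.0), np.float64(-1.3)), (np.float64(41.8), np.float64(8.6)), (np.float64(41.7), np.float64(18.9))] end z 41.68 F [-5.9  0.6 18.9] t 16.0
a [(np.float64(43.9), np.float64(-1.0)), (np.float64(43.0), np.float64(-0.8)), (np.float64(42.0), np.float64(-0.1)), (np.float64(41.1), np.float64(2.7)), (np.float64(40.1), np.float64(3.5)), (np.float64(39.2), np.float64(6.3)), (np.float64(38.9), np.float64(15.4))] end z 38.86 F [-4.3 -0.1 15.3] t 19.2
(19.7583, np.float64(0.03836937076910369), array([-9.81335823, -0.8187827 , 34.78334265]))
(20.1, np.float64(0.06509215900473884), array([0.98356366, 0.10200827, 1.10063556]))
```

Corner a (near left) dips about 3.3 mm while b, c and d stop hard at 41.8 mm, so I press lever a.

Run:
```python
from h import *
env.movel(W(L[0],.08),T)
env.movel(W([-.062,.119],.08),T); env.movel(W([-.062,.119],.055),T); f0=S()[2][2]
for z in np.arange(.05,.0079,-.003):
    y=.119+.008*(.05-z)/.038
    env.movel(W([-.062,y],z),T,rate=.05); t,zz,f=S(); print(round(zz*1e3,1),np.round(f,1))
    if f[2]-f0>20: break
env.pause(.3);print(S())
env.movel(W([-.062,.127],.09),T,rate=.2)
env.movel(W([-.062,.127],.2),T,rate=.25);print(S())
env.goto_joints([-1.391,.468,-.012,1.603,.006,1.071,-.056])
for c in("top","scene"):
    p,d=viewer.read_camera(c);cv2.imwrite(f"pics/{c}2.png",p[:,:,::-1])
P=discs("top");print(P.round(4).tolist(),fit(P),S()[0])
a=cv2.imread("pics/top2.png")[100:260,220:420];b=cv2.imread("pics/scene2.png")
cv2.imwrite("pics/v.png",cv2.resize(a,(750,600),interpolation=2))
```

```text
50.2 [ 0.3 -0.9  1.1]
47.0 [ 0.5 -0.2 -0.8]
43.8 [ 0.4  0.1 -0.4]
40.9 [-0.1  0.5  0.1]
37.8 [ 0.4 -1.6  1. ]
34.8 [-0.2  0.2  0.5]
31.8 [-0.7 -0.2  0.8]
28.8 [-0.  -1.3 -0.3]
25.8 [0.2 0.6 0. ]
22.8 [ 0.2  0.1 -0.6]
19.8 [0.1 0.4 1.2]
16.8 [-0.6  0.   0.8]
13.8 [ 0.9  0.4 -0.3]
12.4 [-4.8 -2.7 20.1]
(25.0333, np.float64(0.012368101214282775), array([-3.67523707, -2.23127897, 19.05557078]))
(26.1667, np.float64(0.19858198031278312), array([-0.33437576, -0.37787143,  0.80718802]))
[[0.6341, -0.0314, 0.0428], [0.611, 0.0781, 0.0423], [0.5123, -0.0567, 0.0426], [0.4895, 0.0526, 0.0428]] (array([0.56171026, 0.01063369]), np.float64(0.2063380491845501), array([2.55922358e-04, 8.72482208e-05, 2.64627045e-04, 1.72084495e-04])) 28.5
```

View pics/v.png

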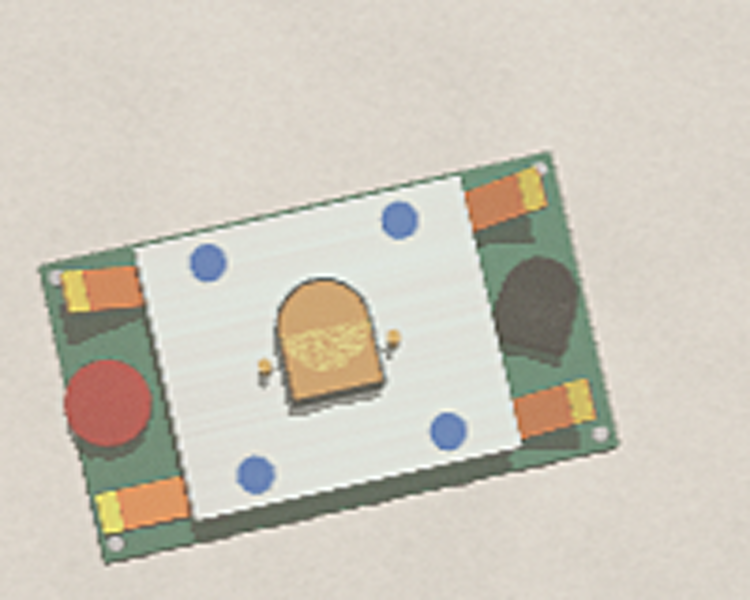

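View pics/scene2.png

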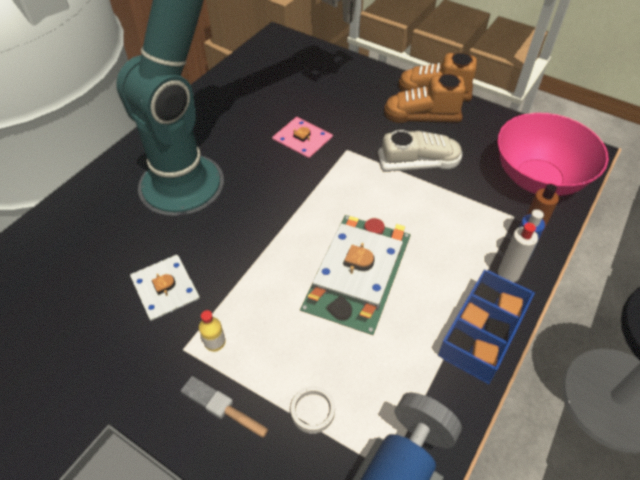

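In the crop, lever a at (140,505) now lies flat with no shadow. The other three still stick up, the plate hasn't moved, and the tip stopped at 12.4 mm (flat is 12.5 mm). The scene view shows the hand clear and the bystanders in place.

```bash
python3 -c "
from station import *
print(workorder.finish_job())"
```

```text
the job is handed in; nothing more can be done
None
```

The near-left corner (a) was the one that dips; its shim lever is pressed flat, the other three still stick up, the plate has not moved, and the job is handed in (no verdict was returned).

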